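# Draw out a stuck dish carrier with the service pin

## Robot

A 7-joint arm with a two-finger parallel gripper is mounted at the origin on a cart in front of the work surface, level with it; the furniture and walls round the work are solid. World frame = base frame: x ahead of the robot, y to its left, z up, the work surface at z = 0. Lengths are in m, angles in degrees, forces in N, time in s.
With the tool pointing down it reaches from about 0.425 to 0.95 m from the base axis. Payload 16.7 kg.
Tool frame: the origin (TCP) lies midway between the tips of the shut fingers; the grasp point (between the pads) lies 19 mm behind it; x points along the fingers, z is the direction in which the jaws open and shut, and the axes are right-handed (so a half turn about x gives the same grasp; the last joint's range is limited). The gripper opens to 94 mm and grips with 3 to 60 N. Pads are 16 mm wide; open, the fingers measure 119 mm over their backs; the gripper's body (75 mm by 177 mm) begins 78 mm behind the grasp point.
Start: joints at [57.554, 24.414, 4.234, 92.017, -1.954, 63.644, -3.845], TCP at [0.273, -0.617, 0.205] pointing down, gripper open.
Joint ranges: [-163.25, 163.25], [-28.42, 122.38], [-70.27, 78.77], [12.13, 141.07], [-58.53, 238.53], [9.26, 117.41], [-156.51, 156.51]. Speed limits (degrees/s): [108.29, 108.29, 136.94, 136.94, 172.46, 172.46, 172.46].

## Interface

Orientations are given as a 3x3 rotation matrix whose columns are the frame's x, y, z axes.
In Python, from cell import ctrl, optics, order, find_in, mark_of gives the robot as it stands. Calls block until the motion is done:
- ctrl.move_to(position, orientation): joint-space move of the TCP to a pose.
- ctrl.move_linear(position, attitude=None, velocity=0.15, contact_N=None): straight line of the TCP; attitude=None keeps the orientation; velocity is the mean speed in m/s. With contact_N (N) it stops when the force on the tool has changed by that much, and returns True; else False.
- ctrl.move_j(angles): joint-space move.
- ctrl.move_gripper(opening): finger opening in m; the grip force is fixed at half the most; returns when the fingers have stopped.
- ctrl.hold(seconds).
- ctrl.ik(position, orientation): joint angles nearest the present ones, or None.
- ctrl.observe(): the state.
- optics.snapshot(name): name is "side" or "top"; returns the picture (384x512x3 uint8, red, green, blue); there is no depth.
- optics.calibration(name): a dict with "camera_matrix" (3x3 intrinsics, pixels), "k1" (the pictures are not rectified: a ray, as slopes to the right and down, at radius r is drawn at 1 + k1 r^2 times it, then the intrinsics apply), "T" (4x4, takes a point from camera to world coordinates). Camera axes: x right, y up, looking along -z (the intrinsics and any distortion apply to the point x, -y, -z); pixel columns grow to the right and rows downward; lengths in m; the calibration is good to about 2 mm. A picture is of the moment at which its call begins. calibration takes no time and is no camera call.
A pose or a line that the arm cannot do raises ctrl.PlanningError and nothing moves.
- order.close_job(): hands the job in, once; it reports no verdict.
Trained networks look in the newest picture that a camera, given by its name, has taken for a name from the list of things; names that differ only in an ending like _2 or _b are one class to them, and where a whole thing is asked for, a point or a joint stands for the part that bears it (a point fixed in the world has none). Each returns a list of dicts, best first, with "score" (0 to 1); they miss things now and then, are a little off and sometimes report something else, mostly with a low value. They report only what shows in the picture. A call takes as long as a camera call.
- find_in(camera, query): "extent" ([left, top, right, bottom] in pixels, round what is visible of it).
- mark_of(camera, query): "location" ([column, row] in pixels: a listed point, or the origin of a listed thing).
The state is a dict: "time": time; "joints": joint angles; "dq": joint speeds; "joint_efforts": joint torques, N m; "tool_pos": TCP position; "tool_rot": TCP orientation; "force": force on the tool from outside, world axes, zero at the start; "torque": the same for the moment, N m; "opening": finger opening in m.
Only numpy, scipy, OpenCV 4.12 (cv2) and the standard library are available. Lean on these libraries where they do the work, as an engineer would, in place of code of your own. Each camera call takes 0.05 s, during which the arm holds its last target.

## Task

The little dish reader has lost its drive with the dish carrier stopped somewhere inside, and the carrier has to be brought out by hand. Take the service pin out of its tool block, stand it in the slot of the reader's cover and feel along the carrier's rail underneath with light pressure until it drops fully home into the blind hole; then draw the carrier out towards the front of the reader with the pin until it meets its stop, and leave the pin standing in the hole. Go gently: never press or pull on the reader through the pin with more than 25 N, and leave the beaker, the timer and the marker pen where they are.

Things in the scene. Friction and masses are not known exactly. Their poses are not given: they have to be found in the camera images.
- reader: white benchtop dish reader, a flat box 260 mm long (x), 140 mm wide (y), 66 mm high, fixed to the bench; origin at the centre of its underside, z up; its front, with the opening for the carrier, faces its own -x. Flat cover 8 mm thick, top at z = 66 mm, with one straight slot. Inside, the carrier slides along x only (92 mm in all), takes about 9 N to move, more if moved fast, and stays where left.
- slot_front (a point): front end of the slot, on top of the cover, mid-width (reader frame x = -86, y = -45, z = 66 mm). The slot is 11 mm wide, 106 mm long. Under all of it, 3 mm below the cover, lies the flat dark steel rail of the carrier, its top at z = 55 mm. In the rail, on the slot's middle line, is one unmarked blind hole, 9.5 mm in diameter with a 1 mm chamfer, 14 mm deep (bottom at z = 41 mm).
- slot_rear (a point): rear end of the same slot, on top of the cover (reader frame x = 20, y = -45, z = 66 mm). The carrier is not measured: at the start its hole is at an unknown x between -22 and +13 mm in the reader's frame, that is 7 to 42 mm ahead of the slot's rear end.
- reader_load (a point): the bottom of the blind hole when the carrier is drawn out to its front stop (reader frame x = -79, y = -45, z = 41 mm); the pin's foot stands here at the end
- tool_block: grey metal block 70 mm (x) by 44 mm (y) by 30 mm high, fixed to the bench, origin at the centre of its underside. The pin stands upright in a blind socket 22 mm deep, 10 mm wide, at its x = -16 mm; a short hex key with a low black cap, 14 mm wide, top at z = 41 mm, sits fixed at its x = +20 mm.
- pin: service pin, upright in the block, 73 mm long, about 60 g: steel shaft 8 mm in diameter, 29 mm long, its foot tapered over the last 3 mm; on it a straight black round knob 20 mm in diameter, from 29 to 73 mm above the foot. Origin at the centre of the foot, z towards the knob. Fully home in the rail's hole, its knob begins 4 mm above the cover.
- pin_tip (a point): centre of the pin's foot, the same point as the pin's origin
- pin_knob (a point): on the pin's axis, 57 mm above its foot, a good height to grip the knob
- beaker: clear beaker 68 mm in diameter, 90 mm high; bystander, origin at the centre of its underside
- timer: small bench timer, 74 x 62 x 19 mm; bystander, origin at the centre of its underside
- marker: marker pen 139 mm long, 14 mm thick, lying along its y; bystander, origin at its underside

How it is judged (in metres and radians):
On the way:
1. the pin has dropped home into the blind hole of the carrier's rail: upright in the slot with its foot within 3.5 mm of the bottom of the hole (z of pin_tip in the frame of reader between 0.036 and 0.0445 m and y of pin_tip in the frame of reader between -0.051 and -0.039 m and x of pin_tip in the frame of reader between -0.086 and 0.02 m and angle between pin's own z axis and vertical below 0.2 rad), for 0.2 s.
At the end, for the whole second after the job is handed in: The carrier is drawn out to its front stop and the pin stands released and at rest in its hole: the pin's foot is within 4 mm (horizontally) of the load point, within 3.5 mm of the bottom of the hole, and the pin leans less than 0.2 rad (horizontal distance between pin_tip and reader_load below 0.004 m and z of pin_tip in the frame of reader below 0.0445 m and angle between pin's own z axis and vertical below 0.2 rad and linear speed of pin below 0.01 m/s); the robot touches nothing.
It fails at once if the pin pressed, jammed or dragged against the reader with more than 25 N (contact force between pin and reader above 25 N).
It fails at once if the beaker shifted by more than 30 mm (distance of beaker from where it was at the start of the episode above 0.03 m).
It fails at once if the timer shifted by more than 30 mm (distance of timer from where it was at the start of the episode above 0.03 m).
It fails at once if the marker pen shifted by more than 30 mm (distance of marker from where it was at the start of the episode above 0.03 m).
It also fails if it takes over 72 s, if anything falls off the work surface, if the arm or the gripper's body presses on something with over 40 N, if the wrist force passes 120 N, or if a joint passes its speed limit or range.

## Working session

There is one attempt and no reset: what is moved stays moved. The work goes in short steps, each a Python script; the robot and the scene stay as the last script left them, time stands still between calls to the robot, and variables do not carry over. Pictures are saved under pics/ and viewed, and the job is handed in when it is done.

```bash
ls; mkdir -p pics; python3 - <<'E'
from cell import ctrl, optics, order, find_in, mark_of
import cv2, numpy as np
for n in ("side","top"):
    im=optics.snapshot(n); cv2.imwrite(f"pics/{n}0.png",im[:,:,::-1])
    c=optics.calibration(n); print(n,np.round(c["camera_matrix"],2).tolist(),c["k1"],np.round(c["T"],4).tolist())
    for q in ("reader","tool_block","pin","beaker","timer","marker"):
        print(q,[(round(d["score"],2),np.round(d["extent"]).tolist()) for d in find_in(n,q)][:2])
    for q in ("slot_front","slot_rear","reader","tool_block","pin_tip","pin_knob","beaker","timer","marker"):
        print(q,[(round(d["score"],2),np.round(d["location"],1).tolist()) for d in mark_of(n,q)][:2])
s=ctrl.observe(); print(s["time"],s["tool_pos"],np.round(s["tool_rot"],3).tolist(),s["force"],s["opening"])
E
```

```text
pics
side [[439.64, 0.0, 264.52], [0.0, 439.64, 191.93], [0.0, 0.0, 1.0]] 0.0019080935092260789 [[0.9853, 0.0976, -0.1401, 0.4082], [-0.1694, 0.6606, -0.7313, -0.7409], [0.0212, 0.7443, 0.6675, 0.7914], [0.0, 0.0, 0.0, 1.0]]
reader [(0.97, [224.0, 161.0, 334.0, 219.0])]
tool_block [(0.7, [259.0, 257.0, 300.0, 292.0])]
pin [(0.49, [271.0, 254.0, 282.0, 277.0])]
beaker [(0.84, [193.0, 113.0, 216.0, 150.0])]
timer []
marker [(0.95, [162.0, 302.0, 218.0, 341.0])]
slot_front [(0.58, [242.4, 195.3])]
slot_rear [(0.86, [286.2, 192.8])]
reader [(0.9, [270.6, 200.7])]
tool_block [(0.73, [277.1, 279.7])]
pin_tip [(0.44, [272.4, 276.4])]
pin_knob [(0.7, [274.0, 264.7]), (0.49, [273.8, 280.3])]
beaker [(0.92, [206.3, 143.7]), (0.64, [278.6, 279.8])]
timer []
marker [(0.86, [191.4, 320.8])]
top [[402.88, 0.0, 252.42], [0.0, 402.88, 187.83], [0.0, 0.0, 1.0]] -0.0970595967143475 [[0.0133, 0.9828, -0.1841, 0.3586], [-0.9999, 0.0139, 0.0017, 0.0927], [0.0043, 0.184, 0.9829, 1.1115], [0.0, 0.0, 0.0, 1.0]]
reader [(0.81, [222.0, 124.0, 283.0, 222.0])]
tool_block [(0.81, [332.0, 174.0, 359.0, 203.0])]
pin [(0.52, [345.0, 190.0, 354.0, 198.0])]
beaker [(0.82, [129.0, 218.0, 167.0, 249.0]), (0.46, [333.0, 175.0, 354.0, 203.0])]
timer [(0.92, [308.0, 121.0, 334.0, 146.0])]
marker [(0.51, [360.0, 241.0, 389.0, 287.0]), (0.27, [222.0, 126.0, 282.0, 227.0])]
slot_front [(0.96, [266.0, 208.8]), (0.46, [271.9, 167.0])]
slot_rear [(0.66, [272.2, 166.8])]
reader [(0.69, [253.4, 178.3])]
tool_block [(0.81, [342.3, 193.3])]
pin_tip []
pin_knob [(0.61, [350.9, 196.5])]
beaker [(0.64, [146.8, 234.2])]
timer [(0.9, [321.4, 138.4]), (0.24, [253.5, 180.9])]
marker [(0.7, [371.2, 261.8])]
1.6 [ 0.2732503  -0.6171678   0.20548594] [[0.0, 0.914, 0.405], [0.0, 0.405, -0.914], [-1.0, 0.0, -0.0]] [-0.54706551  0.23154019  0.97058957] 0.09394266902924409
```

```bash
python3 - <<'E'
import cv2
t=cv2.imread("pics/top0.png");s=cv2.imread("pics/side0.png")
cv2.imwrite("pics/a.png",cv2.resize(t[100:250,200:400],None,fx=4,fy=4,interpolation=cv2.INTER_CUBIC))
cv2.imwrite("pics/b.png",cv2.resize(s[150:310,200:360],None,fx=3.7,fy=3.7,interpolation=cv2.INTER_CUBIC))
E
```

```text
(no output)
```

View pics/a.png

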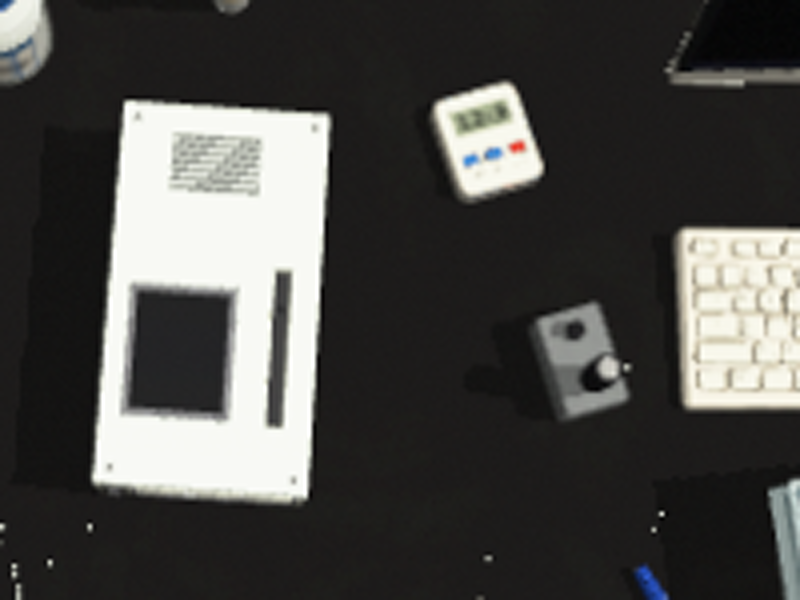

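View pics/b.png

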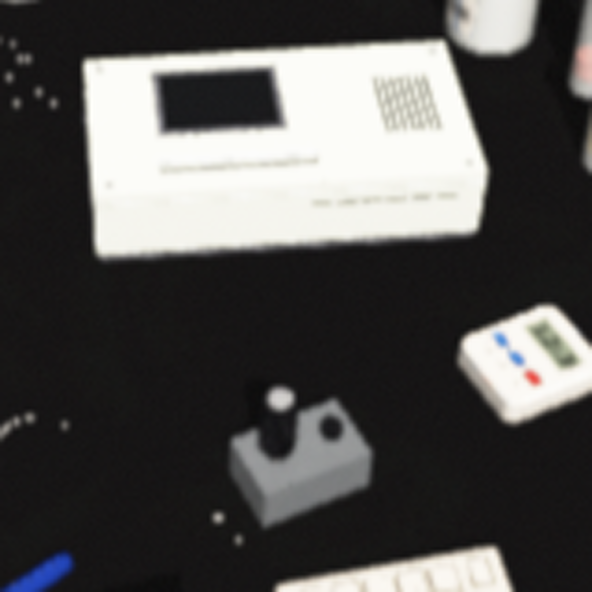

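View pics/side0.png

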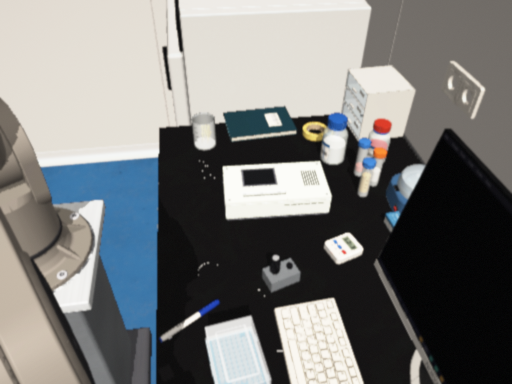

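View pics/top0.png

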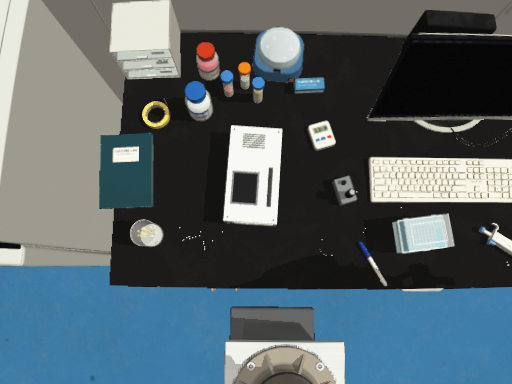

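```bash
cat > h.py <<'E'
import numpy as np, cv2
CAL={}
def cal(n):
    if n not in CAL:
        from cell import optics
        CAL[n]=optics.calibration(n)
    return CAL[n]
def ray(n,uv):
    c=cal(n);K=np.array(c["camera_matrix"]);T=np.array(c["T"])
    d=(np.array(uv,float)-[K[0,2],K[1,2]])/[K[0,0],K[1,1]]
    u=d.copy()
    for _ in range(20): u=d/(1+c["k1"]*(u@u))
    return T[:3,3],T[:3,:3]@np.array([u[0],-u[1],-1])
def at_z(n,uv,z):
    o,r=ray(n,uv); return (o+r*(z-o[2])/r[2])
def proj(n,p):
    c=cal(n);K=np.array(c["camera_matrix"]);T=np.array(c["T"])
    q=T[:3,:3].T@(np.array(p)-T[:3,3]); s=np.array([q[0],-q[1]])/-q[2]
    s=s*(1+c["k1"]*(s@s)); return s*K[0,0]+[K[0,2],K[1,2]]
E
python3 - <<'E'
from h import *
t=cv2.imread("pics/top0.png").astype(float);g=t.mean(2)
s=cv2.imread("pics/side0.png").astype(float);gs=s.mean(2)
# slot in top: per-row dark centroid in cols 260..280
print(g[165:170,262:280].astype(int)); print(g[204:210,260:276].astype(int))
pts=[]
for r in range(169,206):
    c=np.arange(262,279); c0=269.9-(r-167.5)*0.052*1
    cc=np.arange(int(c0)-5,int(c0)+7); w=np.clip(245-g[r,cc],0,None); pts.append((r,(w*cc).sum()/w.sum(),w.sum()/200))
pts=np.array(pts); k=np.polyfit(pts[:,0],pts[:,1],1); print(k, np.std(pts[:,1]-np.polyval(k,pts[:,0])))
for r in (166.9,206.5): print(r, at_z("top",(np.polyval(k,r),r),.066))
print("pin top"); print(g[186:202,342:360].astype(int))
print("pin side");print(gs[250:280,268:286].astype(int))
E
```

```text
[[247 247 247 247 247 247 247 247 247 247 247 247 247 247 247 247 247 244]
 [247 247 247 247 247 247 244 244 244 244 244 247 247 247 247 247 247 243]
 [247 247 247 247 247 246 231 188 189 194 198 236 247 247 247 247 247 243]
 [247 247 247 247 247 246 221  94  95 100 126 235 247 247 247 247 247 243]
 [247 247 247 247 247 246 219  67  69  71 117 238 247 247 247 247 247 243]]
[[247 247 247 247 247 245 180  70  69  72 127 238 247 247 247 247]
 [247 247 247 247 247 245 180  70  69  73 133 245 247 247 247 247]
 [247 247 247 247 247 245 205 133 130 105 167 247 247 247 247 247]
 [247 247 247 247 247 246 241 234 233 231 236 247 247 247 247 247]
 [247 247 247 247 247 247 247 247 247 247 247 247 247 247 247 247]
 [247 247 247 247 247 247 247 247 247 247 247 247 247 247 247 247]]
[-6.25206373e-02  2.80880860e+02] 0.05050441181644841
166.9 [0.61188165 0.04355633 0.066     ]
206.5 [0.50523656 0.0495055  0.066     ]
pin top
[[149 150 151 152 151 151 150 150 149 148 112  54  28  28  27  28  27  26]
 [150 150 151 152 152 151 150 150 150 150 139  79  28  28  27  27  28  27]
 [150 151 151 151 150 150 1
[... 2583 characters left out ...]
133 150 153 153 155 154]
 [147 126  83  47  30  26  26  21  18  22  46 100 140 152 152 152 153 154]
 [152 144 118  82  46  30  25  23  23  39  76 124 146 151 152 153 153 153]
 [154 152 144 120  83  54  47  47  52  80 115 141 151 152 153 152 152 152]
 [155 153 152 144 123  98  97  96  99 122 141 150 151 153 152 153 152 152]
 [153 153 152 151 144 135 134 132 134 143 149 150 151 153 154 153 153 152]
 [148 152 152 151 151 149 149 147 147 149 151 151 153 154 153 152 152 151]
 [141 150 153 153 152 150 150 150 150 150 152 151 153 154 154 152 150 148]
 [126 146 153 154 153 151 151 152 152 152 152 152 152 151 149 147 143 138]
 [108 136 150 153 153 151 151 151 152 151 149 149 148 145 141 137 134 129]]
```

```bash
python3 - <<'E'
from h import *
t=cv2.imread("pics/top0.png").astype(float);g=t.mean(2)
s=cv2.imread("pics/side0.png").astype(float);gs=s.mean(2)
def cen(g,r0,r1,c0,c1,b):
    R,C=np.mgrid[r0:r1,c0:c1]; w=np.clip(g[r0:r1,c0:c1]-b,0,None); return (w*C).sum()/w.sum(),(w*R).sum()/w.sum()
a=cen(g,189,196,349,356,70); b=cen(gs,253,263,271,281,45)
print(a,b, at_z("top",a,.081), at_z("side",b,.081))
# side slot
print(gs[186:202,236:292:4].astype(int))
for p in [(0.6119,.0436,.066),(.5052,.0495,.066)]: print(proj("side",p))
# block corners top for check: 
m=((g>90)&(g<160)).astype(np.uint8)[165:210,325:365]
cs,_=cv2.findContours(m,cv2.RETR_EXTERNAL,cv2.CHAIN_APPROX_NONE);c=max(cs,key=cv2.contourArea);print(cv2.minAreaRect(c))
cv2.imwrite("pics/c.png",cv2.resize(t[160:215,320:370],None,fx=10,fy=10,interpolation=cv2.INTER_NEAREST))
cv2.imwrite("pics/d.png",cv2.resize(s[165:225,215:340],None,fx=6,fy=6,interpolation=cv2.INTER_CUBIC))
E
```

```text
(np.float64(351.9091458257822), np.float64(191.64093270508633)) (np.float64(275.4450655624569), np.float64(257.39661835748797)) [ 0.54511999 -0.16947481  0.081     ] [ 0.54527232 -0.16663266  0.081     ]
[[250 250 192 199 212 231 238 241 246 248 249 250 250 250]
 [250 250 239 241 244 248 249 249 250 250 250 250 250 250]
 [250 250 249 249 249 250 250 250 250 250 250 250 250 250]
 [250 250 250 250 250 250 251 250 250 250 251 251 251 250]
 [250 250 250 250 250 250 251 251 251 251 251 250 250 250]
 [250 250 251 251 251 251 250 251 251 250 249 245 247 250]
 [251 250 250 251 251 250 247 249 249 246 243 234 236 250]
 [250 250 246 249 249 247 239 241 240 232 222 217 214 250]
 [250 250 237 241 240 230 221 223 222 214 211 227 234 250]
 [250 250 223 221 221 211 215 227 235 237 239 245 248 250]
 [250 250 222 227 235 237 240 245 248 249 249 250 250 251]
 [250 250 242 245 248 249 249 250 250 250 250 250 250 250]
 [250 250 249 249 250 250 250 250 250 250 250 250 250 248]
 [250 250 250 250 250 250 250 250 249 249 248 248 247 245]
 [250 250 250 250 249 249 248 248 247 246 245 245 244 243]
 [250 249 248 248 247 246 245 245 244 243 242 245 244 242]]
[285.72467288 192.65184804]
[242.56369759 195.32109481]
((20.299999237060547, 24.400001525878906), (26.246906280517578, 16.12761688232422), 71.56504821777344)[ WARN:0@0.345] global loadsave.cpp:1063 imwrite_ Unsupported depth image for selected encoder is fallbacked to CV_8U.
```

View pics/c.png

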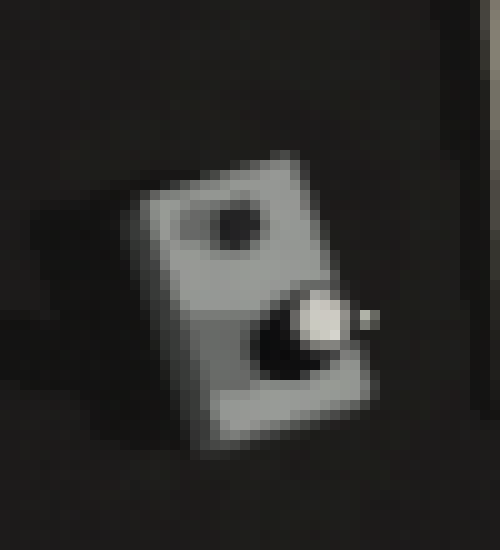

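View pics/d.png

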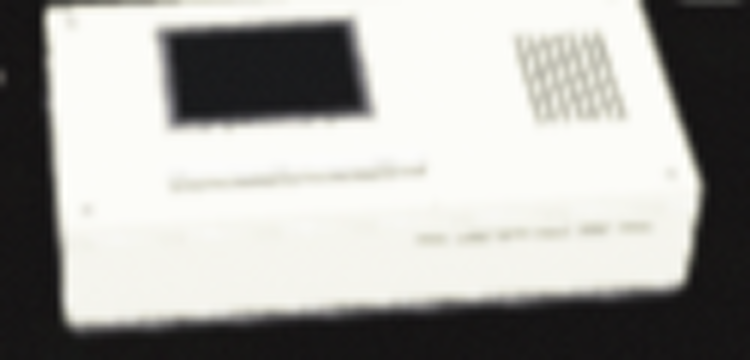

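```bash
cat >> h.py <<'E'
YAW=np.arctan2(-.00595,.10665)
def R(yaw=YAW):
    c,s=np.cos(yaw),np.sin(yaw); return np.array([[0,-s,c],[0,c,s],[-1,0,0]])
SR=np.array([.61188,.04356]);SF=np.array([.50524,.04951]);EX=np.array([np.cos(YAW),np.sin(YAW)]);EY=np.array([-EX[1],EX[0]])
MID=(SR+SF)/2   # reader x=-33,y=-45
def rd(x,y=-45.): return MID+EX*(x+33)/1e3+EY*(y+45)/1e3
def rinv(p): d=np.array(p[:2])-MID; return np.array([d@EX*1e3-33,d@EY*1e3-45])
def st(ctrl,tag=""):
    s=ctrl.observe(); print(tag,"t%.2f"%s["time"],"rd",np.round(rinv(s["tool_pos"]),2),"pos",np.round(s["tool_pos"],4),"F",np.round(s["force"],2),"op %.4f"%s["opening"]); return s
E
python3 - <<'E'
from h import *
from cell import ctrl,optics
P=np.array([.5451,-.1695])
s=ctrl.observe()
best=None
for y in (YAW,YAW+np.pi):
    q=[ctrl.ik(np.array([*P,.13]),R(y)),ctrl.ik(np.array([*rd(0),.14]),R(y)),ctrl.ik(np.array([*rd(-79),.079]),R(y))]
    print([None if a is None else np.round(a,1).tolist() for a in q])
E
```

```text
[[28.5, 20.9, -21.6, 108.6, 9.6, 52.3, -1.0], [14.5, 23.7, -31.7, 104.8, 14.8, 55.6, -26.6], [14.2, 21.7, -31.9, 117.3, 16.0, 45.2, -30.5]]
[[-37.9, 38.1, 69.5, 112.2, -41.8, 60.2, -132.5], [33.4, 32.1, -58.8, 103.8, 31.0, 62.0, 140.1], [34.6, 30.1, -58.7, 116.3, 32.9, 52.0, 134.7]]
```

```bash
python3 - <<'E'
from h import *
from cell import ctrl,optics
P=np.array([.5451,-.1695])
ctrl.move_to(np.array([*P,.13]),R()); st(ctrl,"above")
ctrl.move_gripper(.05); st(ctrl,"open")
print(ctrl.move_linear(np.array([*P,.046]),velocity=.1,contact_N=8)); st(ctrl,"down")
for n in ("top","side"):
    im=optics.snapshot(n); cv2.imwrite(f"pics/{n}1.png",im[:,:,::-1])
t=cv2.imread("pics/top1.png");s=cv2.imread("pics/side1.png")
a=cv2.resize(t[140:240,300:400],(400,400));b=cv2.resize(s[210:310,225:325],(400,400))
cv2.imwrite("pics/e.png",np.hstack([a,b]))
E
```

```text
above t3.52 rd [ -34.52 -262.95] pos [ 0.5449 -0.171   0.1301] F [ 0.06 -0.07 -0.49] op 0.0942
open t4.34 rd [ -34.41 -261.42] pos [ 0.5451 -0.1695  0.13  ] F [ 0.59  0.12 -0.6 ] op 0.0501
False
down t5.33 rd [ -33.99 -261.5 ] pos [ 0.5455 -0.1696  0.0465] F [0.47 0.62 0.51] op 0.0501
```

View pics/e.png

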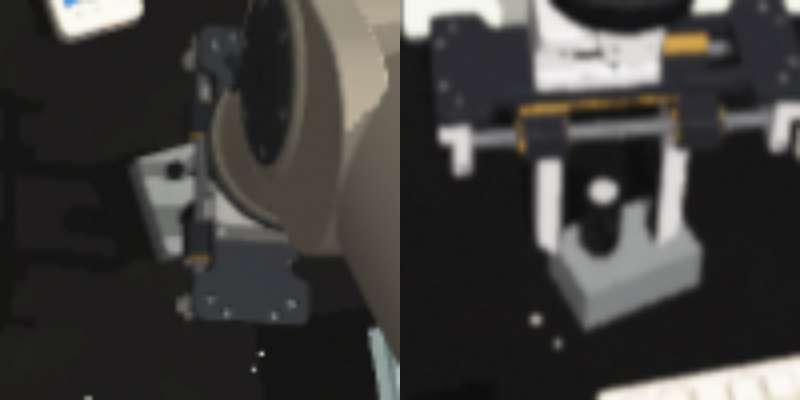

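```bash
python3 - <<'E'
from h import *
from cell import ctrl,optics
P=np.array([.5451,-.1695])
ctrl.move_gripper(.01); st(ctrl,"grip")
ctrl.move_linear(np.array([*P,.14]),velocity=.1); st(ctrl,"up")
ctrl.move_to(np.array([*rd(-28),.14]),R()); 
ctrl.hold(.3);st(ctrl,"over")
ctrl.move_linear(np.array([*rd(-28),.114]),velocity=.08); ctrl.hold(.2); st(ctrl,"near")
for n in ("top","side"):
    im=optics.snapshot(n); cv2.imwrite(f"pics/{n}2.png",im[:,:,::-1])
t=cv2.imread("pics/top2.png");s=cv2.imread("pics/side2.png")
a=cv2.resize(t[130:230,215:315],(400,400),interpolation=cv2.INTER_CUBIC);b=cv2.resize(s[140:240,215:315],(400,400),interpolation=cv2.INTER_CUBIC)
cv2.imwrite("pics/f.png",np.hstack([a,b]))
E
```

```text
grip t6.02 rd [ -34.75 -261.54] pos [ 0.5448 -0.1696  0.046 ] F [-2.55 -0.29  3.69] op 0.0193
up t7.11 rd [ -34.77 -261.39] pos [ 0.5447 -0.1694  0.1394] F [-0.45  0.92 -1.46] op 0.0195
over t8.28 rd [-27.86 -46.04] pos [0.5636 0.0452 0.14  ] F [-0.09  0.22 -0.95] op 0.0197
near t8.96 rd [-27.79 -44.92] pos [0.5638 0.0463 0.1143] F [-0.25 -0.75 -0.91] op 0.0197
```

View pics/f.png

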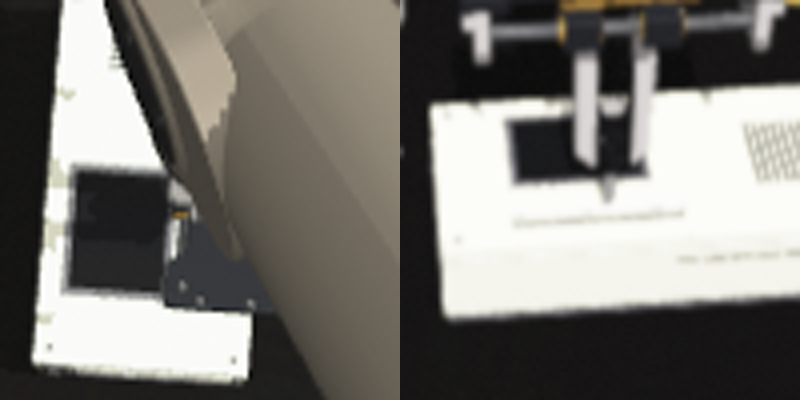

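```bash
python3 - <<'E'
from h import *
s=cv2.imread("pics/side2.png")
for p in [[*rd(-28),.0763],[*rd(-28),.066],[*rd(-28,-50.5),.066],[*rd(-28),.105]]: print(proj("side",p))
cv2.imwrite("pics/g.png",cv2.resize(s[170:205,245:295],None,fx=14,fy=14,interpolation=cv2.INTER_NEAREST))
print(s[180:200,258:276].mean(2).astype(int))
E
```

```text
[266.3746146  190.73562323]
[266.27399609 193.85938385]
[266.53708853 195.35892905]
[266.66189465 181.81690576]
[[ 23  45  83 129 166 149  76  27  23  26  28  28  30  30  75 134 119 118]
 [ 18  21  32  67 107 103  53  22  22  24  27  27  25  24  45  77  67  93]
 [ 19  21  21  29  46  47  29  23  32  37  39  33  28  32  38  46  52  88]
 [ 38  41  43  39  36  36  34  42  68  81  80  64  64  71  74  82  86 107]
 [ 88  97 102 101  98  94  79  79 114 135 135 127 132 147 152 162 169 175]
 [172 175 182 187 188 179 142 118 143 163 172 195 210 226 231 234 235 235]
 [236 237 238 239 240 233 192 152 156 170 192 234 243 247 248 249 249 249]
 [249 249 249 249 249 246 221 176 163 170 200 244 249 250 250 250 250 250]
 [250 250 251 250 250 249 237 194 169 172 203 245 250 250 250 250 250 250]
 [250 251 250 250 250 250 245 212 177 180 219 247 250 250 250 251 250 251]
 [251 251 251 251 251 251 248 228 201 209 239 250 251 251 251 251 251 251]
 [251 251 250 250 250 251 250 244 238 241 248 251 251 250 250 250 250 250]
 [250 249 247 246 245 248 249 247 246 247 248 248 247 247 247 246 244 244]
 [244 243 239 236 235 240 241 240 239 239 240 239 233 231 231 231 225 224]
 [223 223 221 221 219 220 223 224 221 220 222 223 215 211 214 218 214 211]
 [211 212 215 224 224 224 227 234 235 234 235 237 236 236 236 239 239 239]
 [239 239 240 243 244 244 245 248 248 248 248 248 248 248 249 249 249 249]
 [249 249 249 249 249 249 250 250 250 250 250 250 250 250 250 250 250 250]
 [250 250 250 250 250 250 250 250 250 250 250 250 250 250 250 250 250 250]
 [250 250 250 250 250 250 250 250 250 249 250 249 249 249 249 249 249 249]]
```

View pics/g.png

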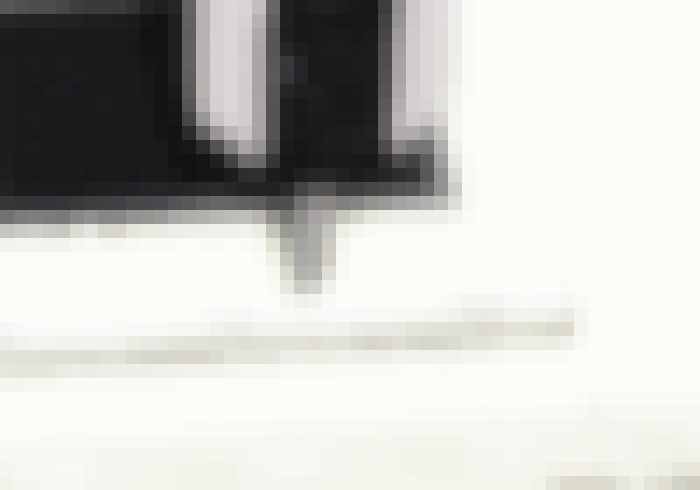

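```bash
python3 - <<'E'
from h import *
from cell import ctrl,optics
print(ctrl.move_linear(np.array([*rd(-28),.097]),velocity=.025,contact_N=4)); st(ctrl)
E
```

```text
False
 t9.89 rd [-27.95 -44.95] pos [0.5636 0.0463 0.0971] F [-0.72  0.03 -0.8 ] op 0.0195
```

```bash
python3 - <<'E'
from h import *
from cell import ctrl,optics
z=.0975
for dy in (3,-3):
    r=ctrl.move_linear(np.array([*rd(-28,-45+dy),z]),velocity=.012,contact_N=3); print(r); st(ctrl)
E
```

```text
True
 t10.15 rd [-28.13 -43.52] pos [0.5635 0.0477 0.0972] F [ 1.47 -2.21  0.77] op 0.0193
True
 t10.53 rd [-28.35 -47.32] pos [0.5631 0.044  0.0971] F [ 0.67  2.04 -0.43] op 0.0197
```

```bash
python3 - <<'E'
from h import *
from cell import ctrl,optics
y=-45.4
ctrl.move_linear(np.array([*rd(-28,y),.097]),velocity=.012); st(ctrl)
print(ctrl.move_linear(np.array([*rd(-28,y),.088]),velocity=.012,contact_N=4)); st(ctrl)
ctrl.hold(.2); st(ctrl)
E
```

```text
t10.85 rd [-28.13 -45.37] pos [0.5634 0.0459 0.0968] F [-0.22  0.79 -1.32] op 0.0198
True
 t11.32 rd [-27.89 -45.4 ] pos [0.5636 0.0459 0.0927] F [-0.67  0.67  7.58] op 0.0194
 t11.52 rd [-27.89 -45.43] pos [0.5636 0.0458 0.0927] F [-0.81 -0.17  6.89] op 0.0193
```

```bash
cat > slide.py <<'E'
from h import *
from cell import ctrl
import sys
y=-45.4
def slide(x0,x1,step=4):
    z=ctrl.observe()["tool_pos"][2]
    x=x0
    while x<x1:
        x=min(x+step,x1)
        r=ctrl.move_linear(np.array([*rd(x,y),z]),velocity=.015,contact_N=5); s=st(ctrl,f"slide{x} {r}")
        f=s["force"][2]
        if f<2.0 or r:
            r2=ctrl.move_linear(np.array([s["tool_pos"][0],s["tool_pos"][1],s["tool_pos"][2]-.0025]),velocity=.012,contact_N=4); s=st(ctrl,f" press {r2}")
            z=s["tool_pos"][2]
            if z<.0910: print("DROP"); return
        elif f>10: z+=.0003
E
python3 - <<'E'
from slide import *
slide(-28,16)
E
```

```text
slide-24 False t11.96 rd [-24.11 -45.38] pos [0.5674 0.0457 0.0928] F [-2.3   0.15  4.62] op 0.0197
slide-20 False t12.38 rd [-20.14 -45.33] pos [0.5714 0.0455 0.0928] F [-2.78 -0.14  5.05] op 0.0192
slide-16 False t12.79 rd [-16.16 -45.34] pos [0.5754 0.0453 0.0928] F [-2.47  0.36  5.24] op 0.0199
slide-12 True t13.15 rd [-12.02 -45.47] pos [0.5795 0.0449 0.0924] F [1.39 0.31 0.11] op 0.0194
 press True t13.38 rd [-11.2 -45.4] pos [0.5803 0.0449 0.0906] F [ 2.65 -0.12 -0.18] op 0.0192
DROP
```

```bash
python3 - <<'E'
from slide import *
s=ctrl.observe();z=s["tool_pos"][2]
ctrl.move_linear(np.array([*rd(-10.4,y),z]),velocity=.01,contact_N=5); st(ctrl)
print(ctrl.move_linear(np.array([*rd(-10.4,y),.0775]),velocity=.015,contact_N=5)); st(ctrl)
E
```

```text
t13.66 rd [-10.56 -45.41] pos [0.5809 0.0449 0.0905] F [ 1.34 -0.56 -0.09] op 0.0195
True
 t14.41 rd [-10.   -45.35] pos [0.5815 0.0449 0.0787] F [0.77 0.26 4.57] op 0.0195
```

```bash
python3 - <<'E'
from slide import *
ctrl.move_linear(np.array([*rd(-10.2,y),.0792]),velocity=.01); st(ctrl,"lift")
print(ctrl.move_linear(np.array([*rd(-20,y),.0792]),velocity=.015,contact_N=15)); st(ctrl)
ctrl.hold(.2); st(ctrl)
E
```

```text
lift t14.66 rd [-10.17 -45.41] pos [0.5813 0.0449 0.0791] F [2.35 0.51 0.38] op 0.0193
False
 t15.46 rd [-19.12 -45.4 ] pos [0.5724 0.0454 0.0793] F [ 7.54  0.69 -5.17] op 0.0198
 t15.66 rd [-19.1  -45.42] pos [0.5724 0.0453 0.0793] F [ 8.12 -0.62 -4.8 ] op 0.0192
```

```bash
python3 - <<'E'
from slide import *
for x in (-35,-52,-70):
    r=ctrl.move_linear(np.array([*rd(x,y),.079]),velocity=.02,contact_N=13); s=st(ctrl,f"{x} {r}")
    if r or np.hypot(*s["force"][:2])>16: break
E
```

```text
-35 False t16.56 rd [-33.98 -45.36] pos [0.5576 0.0462 0.0792] F [ 8.08 -0.2  -2.89] op 0.0196
-52 False t17.56 rd [-50.97 -45.34] pos [0.5406 0.0472 0.0792] F [ 8.65  0.23 -4.21] op 0.0199
-70 False t18.61 rd [-68.94 -45.31] pos [0.5227 0.0482 0.0792] F [ 8.09 -0.26 -4.39] op 0.0197
```

```bash
python3 - <<'E'
from slide import *
r=ctrl.move_linear(np.array([*rd(-86,y),.079]),velocity=.012,contact_N=6); s=st(ctrl,f"{r}")
ctrl.hold(.2); st(ctrl)
E
```

```text
True t19.69 rd [-81.89 -45.26] pos [0.5097 0.049  0.0794] F [ 4.79  0.03 -0.83] op 0.0192
 t19.89 rd [-81.91 -45.22] pos [0.5097 0.049  0.0794] F [ 4.03 -0.76 -0.72] op 0.0195
```

```bash
python3 - <<'E'
from slide import *
r=ctrl.move_linear(np.array([*rd(-87,y),.079]),velocity=.012,contact_N=9); s=st(ctrl,f"{r}")
E
```

```text
True t20.17 rd [-81.97 -45.24] pos [0.5097 0.049  0.0795] F [ 4.79 -0.07 -1.04] op 0.0194
```

```bash
python3 - <<'E'
from slide import *
from cell import optics
ctrl.move_linear(np.array([*rd(-81.2,y),.079]),velocity=.01,contact_N=6); s=st(ctrl)
ctrl.move_gripper(.05); s=st(ctrl,"open")
p=s["tool_pos"]
ctrl.move_linear(np.array([p[0],p[1],.16]),velocity=.08); st(ctrl,"up")
im=optics.snapshot("side"); cv2.imwrite("pics/side3.png",im[:,:,::-1])
ctrl.move_to(np.array([.5,-.2,.25]),R()); st(ctrl,"away")
for n in ("top","side"):
    im=optics.snapshot(n); cv2.imwrite(f"pics/{n}4.png",im[:,:,::-1])
t=cv2.imread("pics/top4.png");s=cv2.imread("pics/side4.png")
a=cv2.resize(t[120:230,215:315],(400,440),interpolation=cv2.INTER_CUBIC);b=cv2.resize(s[130:240,215:315],(400,440),interpolation=cv2.INTER_CUBIC)
cv2.imwrite("pics/i.png",np.hstack([a,b]))
E
```

```text
t20.42 rd [-81.59 -45.36] pos [0.51   0.0489 0.0789] F [0.1  0.21 4.16] op 0.0196
open t21.07 rd [-81.21 -45.42] pos [0.5104 0.0488 0.079 ] F [ 0.64  0.16 -0.76] op 0.0500
up t22.24 rd [-81.52 -45.48] pos [0.5101 0.0488 0.1595] F [ 0.31  0.24 -0.24] op 0.0497
away t23.32 rd [ -77.66 -292.95] pos [ 0.5002 -0.1985  0.2494] F [ 0.96  0.74 -0.82] op 0.0502
```

View pics/i.png

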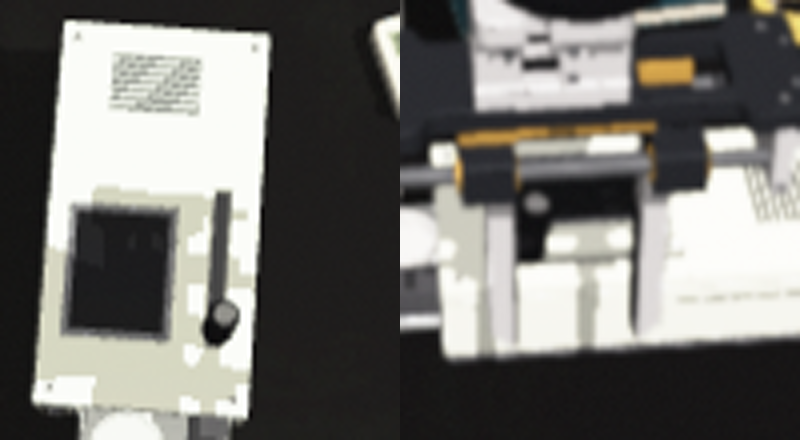

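```bash
python3 - <<'E'
from h import *
g=cv2.imread("pics/top4.png").astype(float).mean(2)
print(g[192:210,262:280].astype(int))
print(proj("top",[*rd(-79),.114]),proj("top",[*rd(-79),.070]))
s=cv2.imread("pics/side3.png")
cv2.imwrite("pics/j.png",cv2.resize(s[130:240,200:310],None,fx=5,fy=5,interpolation=cv2.INTER_CUBIC))
E
```

```text
[[250 250 250 249 218  94  71  71  80 157 243 243 243 243 243 240 171  28]
 [250 250 250 249 202 109  72  71  87 186 250 250 250 250 250 249 197  29]
 [250 250 250 249 191 105  72  70  73 168 237 250 250 250 250 249 214  28]
 [250 250 250 248 191  81  57  49  78 112 149 219 250 250 250 249 214  29]
 [250 250 250 248 183  56  43  98 128 127 122 126 218 250 250 249 214  29]
 [250 250 250 248 179  35  61 136 144 143 142 128 129 250 250 248 175  29]
 [230 230 233 248 156  30  86 145 143 143 144 141  98 250 250 248 151  28]
 [207 208 210 226  98  25  67 140 142 144 141 106  98 250 250 248 152  29]
 [208 207 205 170  38  18  33  87 119 120 107  55 116 250 250 247 115  30]
 [208 208 202 125  17  15  18  28  66  66  52  64 202 250 250 247  90  29]
 [207 208 202 107  17  15  16  18  21  19  28 109 245 250 250 247  90  29]
 [208 208 203 141  17  17  15  17  16  15  63 203 250 250 250 247  90  29]
 [207 208 206 186  44  16  16  16  15  25 110 245 250 250 250 247  90  29]
 [208 207 208 201 110  27  16  15  44 143 237 250 250 250 250 247  57  30]
 [243 241 208 203 152 107 105  81 160 240 250 250 250 250 250 247  30  30]
 [250 249 243 241 195 186 186 188 242 250 250 250 250 250 250 247  30  29]
 [250 250 249 229 208 208 208 215 250 250 250 250 250 250 250 247  30  29]
 [250 250 249 208 208 207 208 215 250 250 250 250 250 250 249 229  30  30]]
[268.96184543 200.92352153] [268.20964705 203.48483161]
```

View pics/j.png

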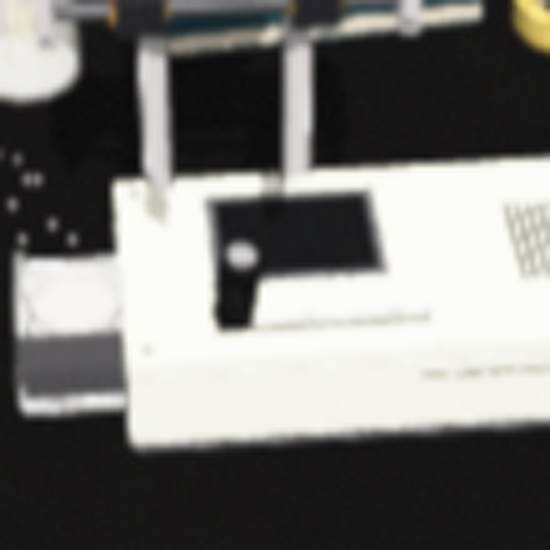

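```bash
python3 - <<'E'
from h import *
from cell import ctrl,optics,order
ctrl.hold(.3)
g=optics.snapshot("top").astype(float).mean(2); o=cv2.imread("pics/top4.png").astype(float).mean(2)
print("pin moved?",np.abs(g-o)[192:210,262:280].max())
st(ctrl); order.close_job()
E
```

```text
pin moved? 41.0
 t23.77 rd [ -77.68 -294.1 ] pos [ 0.5001 -0.1997  0.2499] F [-0.85  0.79  0.38] op 0.0501
the job is handed in; nothing more can be done
```

The carrier is out at its front stop and the pin is standing released in its hole. I handed the job in at about 24 s of the 72 s allowed; no verdict is reported.

**What I did**
- I gripped the pin in its block with the jaws along the reader's x, lifted it and lowered it into the slot. I then centred it across the slot by touching both walls.
- I pressed the foot on the rail with about 5–8 N and slid it rearward until the force dropped, at a tool x of about −11 mm in the reader frame. It then went down a further 14 mm to the bottom of the hole.
- I drew the carrier forward with about 8–9 N. It stopped hard twice at the same place. After easing the load I opened the gripper, lifted it clear and moved the arm away.

**What the last checks showed**
- **Carrier and pin:** the top and side pictures show the carrier sticking out at the front and the pin standing at the front of the slot. The knob's base agrees with the load point to about 2 mm.
- **Forces:** the forces I read through the pin stayed below about 10 N. Peaks at the stop were not read directly; those moves were set to halt at a 6 N and then a 9 N change.
- **Lean:** the pin is not quite upright. It leans about 0.11 rad from the pictures, against a limit of 0.2, which fits its play in the hole.
- **Position at the stop:** the tool's x there read −82 mm against the expected −79 mm. I put this down to camera offset, arm lag and play, since the pictures agree with −79 mm.
- **Pin at rest:** comparing the last two top pictures showed brightness changes of up to 41 levels near the pin. I took that as the arm's shadow or image noise and did not look further, so its being at rest is not independently confirmed.
- **Beaker, timer and marker:** my moves kept clear of all three, but I did not measure them again at the end.

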